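# Seat the remote on a sloped two-armed rest

## Task

Lay the TV remote, buttons up and either way round, across the two sloped rubber-topped arms of the rest, about centred, with one long side fully home against both orange tabs of the sliding ledge. Bring it down flat onto both arms while you still hold it, do not drop it, and then let go. The ledge is held only by friction and somebody has set it where they want it: feel for it gently and do not shove it along the slope, and leave the other things alone.

Things in the scene. Friction and masses are not known exactly. Their poses are not given: they have to be found in the camera images.
- remote: Loose black TV remote, 173 x 45 x 19 mm, about 0.11 kg (varies). Origin at the centre of its underside; x along its length, y across its width, z out of the button face. It lies flat on the counter, buttons up.
- bed: Sloping top of the rest: two arms, each 26 mm wide and 94 long, centre lines 62 mm either side of the middle, topped with rubber pads for the remote to lie on. Origin midway between the arms and halfway along them, on the plane of the pads' tops; x up the slope (30 degrees from level, low end towards the robot), y level to the left, z square out of the pads. 87 mm wide free gap between the arms.
- rest: The rest, fixed to the counter; origin under its centre, on the counter; base plate 120 x 170 x 10 mm, posts under the arms; the bed's origin is 95 mm straight above this one. Place and turn differ each time. A thin steel bar joins the ledge's tabs, 22 mm below the pads' plane.
- slope_foot (a point): Fixed point 40 mm down the slope from the bed's origin. The orange ledge, not reported, has a tab on each arm: 26 mm wide, 8 thick, 14 mm proud of the pads, side faces at 49 and 75 mm from the middle. Its up-slope faces, which the remote must touch, stand 0 to 25 mm up the slope from this point, anywhere: feel for it. It slides if pushed with over 12 N.
- eraser: Bystander: blue and white eraser, 23 x 52 x 12 mm, origin at the centre of its underside.
- card_box: Bystander: small carton of cards, 97 x 61 x 34 mm, origin at the centre of its underside.
- power_bank: Bystander: dark blue battery pack, 68 x 137 x 22 mm, origin at the centre of its underside.
Mind the look-alikes: they are no part of the job. There is more than one size of the rest; the one meant has the size given above.

How it is judged:
On the way:
1. the remote lies flat on both arms while the fingers still grip it (angle between the z axis of remote and the z axis of bed, either way round below 0.07 rad and angle between remote's own z axis and vertical below 0.9 rad and z of remote in the frame of bed between -0.004 and 0.003 m and y of remote in the frame of bed between -0.015 and 0.015 m and contact force between the fingers and remote above 0.5 N and contact force between remote and bed above 0.05 N), for 0.15 s.
At the end, for the whole second after the job is handed in: The remote lies at rest and released, buttons up, flat on both arms (within 4 degrees of the slope, underside within 3 mm of the pads), centred between the arms to 15 mm, with one long side within 3 mm of both tabs of the ledge (angle between the z axis of remote and the z axis of bed, either way round below 0.07 rad and angle between remote's own z axis and vertical below 0.9 rad and z of remote in the frame of bed between -0.004 and 0.003 m and y of remote in the frame of bed between -0.015 and 0.015 m and ((y of tab_l in the frame of remote between -0.0255 and -0.019 m and y of tab_r in the frame of remote between -0.0255 and -0.019 m) or (y of tab_l in the frame of remote between 0.019 and 0.0255 m and y of tab_r in the frame of remote between 0.019 and 0.0255 m)) and linear speed of remote below 0.01 m/s and angular speed of remote below 0.1 rad/s); the robot touches nothing.
It fails at once if the ledge was shoved more than 6 mm from where it was set (distance of tab_l from where it was at the start of the episode above 0.006 m).
It fails at once if the eraser was moved more than 20 mm (distance of eraser from where it was at the start of the episode above 0.02 m).
It fails at once if the card box was moved more than 20 mm (distance of card_box from where it was at the start of the episode above 0.02 m).
It fails at once if the power bank was moved more than 20 mm (distance of power_bank from where it was at the start of the episode above 0.02 m).
It also fails if it takes over 56 s, if anything falls off the work surface, if the arm or the gripper's body presses on something with over 40 N, if the wrist force passes 120 N, or if a joint passes its speed limit or range.

## Robot

A 6-joint arm with a two-finger parallel gripper is mounted at the origin on a cart in front of the work surface, level with it; the furniture and walls round the work are solid. World frame = base frame: x ahead of the robot, y to its left, z up, the work surface at z = 0. Lengths are in m, angles in rad, forces in N, time in s.
With the tool pointing down it reaches from about 0.325 to 0.9 m from the base axis. Payload 6.1 kg.
Tool frame: the origin (TCP) lies between the finger pads; the fingertips stand 22 mm ahead of it and the grasp point (between the pads) lies 3 mm ahead of it (env.nose_length is the distance from the TCP to the fingertips, in m); z points along the fingers, y is the line along which they close (so a half turn about z gives the same grasp; the last joint's range is limited). The gripper opens to 87 mm and grips with 3 to 60 N. Pads are 19 mm wide; open, the fingers measure 117 mm over their backs; the gripper's body (75 mm by 190 mm) begins 51 mm behind the grasp point.
Start: joints at [-1.328, 0.22, 1.526, -0, 1.395, -0.126], TCP at [0.225, -0.583, 0.245] pointing down, gripper open.
Joint ranges: [-2.98, 2.98], [-0.91, 2.08], [0.09, 2.57], [-1.24, 4.39], [0.2, 2.65], [-2.68, 2.68]. Speed limits (rad/s): [2.57, 2.57, 3.01, 3.14, 3.14, 3.14].

## Interface

Orientations are given as [roll, pitch, yaw] about the fixed x, y, z axes, in that order (R = Rz(yaw) Ry(pitch) Rx(roll)).
In Python, from cell import env gives the robot as it stands. The module is installed in compiled form; this text tells all that it offers.
- The arm moves only by the shell command python3 -m pendant 'ROWS' [FORCE]. ROWS is JSON, a list of rows, each an object with "delta_rot": the turn, a rotation vector about the tool's x, y, z in units of 8 degrees (1.0 is 8 degrees), a list of three; "translation": the shift along the tool's x, y, z in units of 40 mm (1.0 is 40 mm), a list of three; "hand": the closure, from 0 (fully open) to 1 (shut). A call has 1 to 12 rows; each row is the pose to reach, as a shift and turn from the pose commanded when the call began, along the tool's axes at that moment; what a row does not reach only later rows make up. A row lasts 1/10 s, in which the tool goes at most 50 mm and 8.59 degrees, less where a joint would pass 70% of its speed; a pose out of reach is approached as far as the arm can. A call with a gripper value outside its range is refused whole. The fingers move at their own pace and stop on an object; FORCE is the grip in N (left out, the last holds). Time passes only in rows, so rows that repeat a pose let the fingers close. It gives the time, the measured TCP pose, the force, the opening and the grip force at its end, in the units of the state.
- env.read_state(): the state, without advancing time (a new reading comes with each control period).
- env.grab_frame(name): name is "scene" or "top" or "wrist"; returns the picture (400x640x3 uint8, red, green, blue); there is no depth.
- env.get_calibration(name): a dict with "K" (3x3 intrinsics, pixels), "view" (4x4, takes a point from world to camera coordinates); the wrist camera has in their place "tool_from_camera" (4x4, takes a point from camera to tool coordinates, whose origin is the TCP and whose axes are the flange's). Camera axes: x right, y down, z forward; pixel columns grow to the right and rows downward; lengths in m; the calibration is good to about 2 mm. A picture is of the moment at which its call begins: read the wrist's pose just before it. get_calibration takes no time and is no camera call.
- env.finish_job(): hands the job in; it is judged then, once.
The state is a dict: "time": time; "joints": joint angles; "dq": joint speeds; "joint_torque": joint torques, N m; "tcp_pos": TCP position; "orientation": TCP orientation; "contact_force": force on the tool from outside, world axes, zero at the start; "moment": the same for the moment, N m; "gripper_width": finger opening in m; "grasp_force": force on a finger pad.
Only numpy, scipy, OpenCV 4.12 (cv2) and the standard library are available. Lean on these libraries where they do the work, as an engineer would, in place of code of your own. Each camera call takes 0.05 s, during which the arm holds its last target. There are 200 camera calls.

## Working session

There is one attempt and no reset: what is moved stays moved. The work goes in short steps, Python scripts to look and compute and a shell command to move; the robot and the scene stay as the last step left them, time stands still between calls to the robot, and variables do not carry over. Pictures are saved under pics/ and viewed, at most 10 in all, crops included, and the job is handed in when it is done.

```bash
mkdir -p pics; python3 - <<'E'
from cell import env
import cv2,numpy as np
for n in("scene","top"):
    f=env.grab_frame(n);cv2.imwrite(f"pics/{n}0.png",f[:,:,::-1])
    c=env.get_calibration(n);print(n,np.round(c["K"],1).tolist(),np.round(c["view"],3).tolist())
print(np.round(env.get_calibration("wrist")["tool_from_camera"],4).tolist(),env.nose_length)
print(env.read_state())
E
```

```text
scene [[415.1, 0.0, 317.3], [0.0, 415.1, 201.1], [0.0, 0.0, 1.0]] [[0.486, -0.874, -0.012, -0.079], [-0.467, -0.248, -0.849, 0.367], [0.739, 0.418, -0.528, 0.888], [0.0, 0.0, 0.0, 1.0]]
top [[391.7, 0.0, 319.3], [0.0, 391.7, 194.9], [0.0, 0.0, 1.0]] [[-0.023, -0.999, -0.037, 0.206], [-0.983, 0.029, -0.179, 0.523], [0.18, 0.032, -0.983, 0.99], [0.0, 0.0, 0.0, 1.0]]
[[-0.0002, -0.9704, -0.2416, 0.0663], [1.0, -0.0002, 0.0001, -0.0004], [-0.0002, -0.2416, 0.9704, -0.1389], [0.0, 0.0, 0.0, 1.0]] 0.022
{'time': 0.1, 'joints': array([-1.32813624e+00,  2.21196648e-01,  1.52751153e+00, -1.14513538e-05,
        1.39471700e+00, -1.26071805e-01]), 'dq': array([ 0.00105892, -0.00036288, -0.00167264, -0.00027634,  0.0002478 ,
        0.00076244]), 'joint_torque': array([-2.93949661e-04, -4.95941556e+01, -3.88520014e+01,  6.99694245e-02,
        5.14526968e-02, -5.71160638e-05]), 'tcp_pos': array([ 0.22515005, -0.58246211,  0.24350819]), 'orientation': array([-3.13977326e+00, -2.19236632e-04,  3.68733709e-01]), 'contact_force': array([-0.24970059,  0.20741265, -0.09467424]), 'moment': array([ 0.00896821,  0.01382848, -0.02789127]), 'grasp_force': 0.0, 'gripper_width': 0.08688701130411224}
```

View pics/scene0.png

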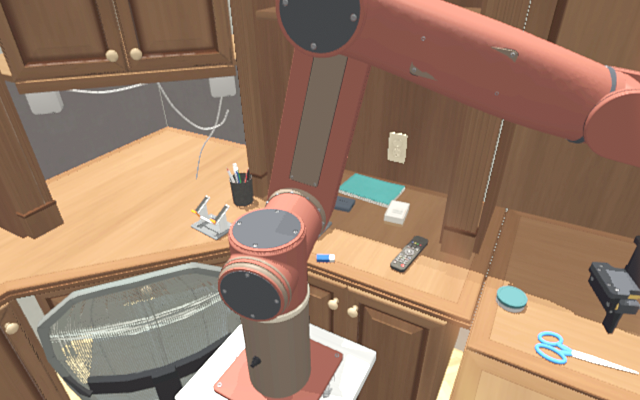

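View pics/top0.png

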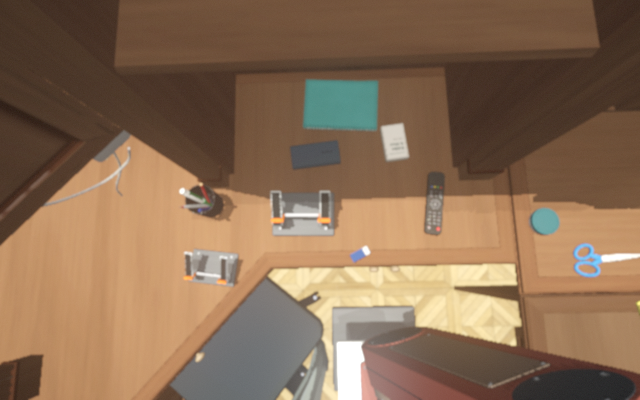

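The top view shows the remote at (434,203), the eraser at (361,254), the card box at (395,142) and the power bank at (316,155). There are two rests: A at (303,213), with a plate about 62 px wide, and B at (211,267), about 50 px wide. The remote is 173 mm and about 62 px long, so A's 170 mm plate fits the description. I'll confirm that with measurements and a crop.

```bash
cat > h.py <<'E'
import numpy as np,cv2
from cell import env
from scipy.spatial.transform import Rotation as Ro
def ray(n,uv,st=None):
    c=env.get_calibration(n);K=c["K"]
    uv=np.atleast_2d(np.array(uv,float))
    d=np.c_[uv,np.ones(len(uv))]@np.linalg.inv(K).T
    if n=="wrist":
        T=np.eye(4);T[:3,:3]=Ro.from_euler("xyz",st["orientation"]).as_matrix();T[:3,3]=st["tcp_pos"]
        W=T@np.array(c["tool_from_camera"])
    else: W=np.linalg.inv(c["view"])
    return W[:3,3],d@W[:3,:3].T
def onz(n,uv,z,st=None):
    o,d=ray(n,uv,st);return o+d*((z-o[2])/d[:,2])[:,None]
def tri(rs):
    A=0;b=0
    for o,d in rs:
        d=d/np.linalg.norm(d);P=np.eye(3)-np.outer(d,d);A=A+P;b=b+P@o
    return np.linalg.solve(A,b)
E
python3 - <<'E'
from h import *
f=cv2.imread("pics/top0.png")
cv2.imwrite("pics/crop1.png",cv2.resize(f[170:290,170:330],None,fx=5,fy=5,interpolation=cv2.INTER_CUBIC)[:600,:800])
# remote
for n,(x0,y0,x1,y1) in {"top":(415,165,455,242),"scene":(385,230,432,275)}.items():
    g=cv2.imread(f"pics/{n}0.png")[y0:y1,x0:x1];m=((g.max(2)<90)*255).astype('uint8')
    cs=cv2.findContours(m,0,2)[0];c=max(cs,key=cv2.contourArea)
    r=cv2.minAreaRect(c);b=cv2.boxPoints(r)+[x0,y0];print(n,cv2.contourArea(c),np.round(b,1).tolist())
    for z in(0,.019):
        p=onz(n,b,z);ctr=onz(n,[np.array(r[0])+[x0,y0]],z);print(z,np.round(ctr,3).tolist(),np.round(p[:,:2],3).tolist())
    globals()[n]=np.array(r[0])+[x0,y0]
print("tri",tri([(o,d[0]) for o,d in(ray("top",top),ray("scene",scene))]))
# rest plate widths front edge
print("A plate",np.round(onz("top",[[273,236],[333,236],[334,193]],.01),3).tolist())
print("B plate",np.round(onz("top",[[188,278],[230,285]],.01),3).tolist())
for k,uv in {"eraser":[361,254],"box":[395,142],"pb":[316,155]}.items(): print(k,onz("top",[uv],.015).round(3))
E
```

```text
top 183.0 [[427.0, 193.0], [427.0, 172.0], [443.0, 172.0], [443.0, 193.0]]
0 [[0.563, -0.128, 0.0]] [[0.534, -0.104], [0.594, -0.108], [0.592, -0.152], [0.533, -0.148]]
0.019 [[0.559, -0.123, 0.019]] [[0.531, -0.099], [0.589, -0.104], [0.588, -0.147], [0.53, -0.142]]
scene 13.5 [[390.8, 266.0], [411.0, 262.0], [412.4, 269.1], [392.2, 273.2]]
0 [[0.447, -0.114, 0.0]] [[0.438, -0.085], [0.482, -0.13], [0.455, -0.143], [0.412, -0.099]]
0.019 [[0.425, -0.12, 0.019]] [[0.417, -0.092], [0.46, -0.135], [0.433, -0.148], [0.391, -0.105]]
tri [ 0.55916223 -0.11681256 -0.07280014]
A plate [[0.426, 0.322, 0.01], [0.422, 0.159, 0.01], [0.54, 0.153, 0.01]]
B plate [[0.319, 0.553, 0.01], [0.298, 0.438, 0.01]]
eraser [[0.371 0.086 0.015]]
box [[ 0.679 -0.022  0.015]]
pb [[0.649 0.2   0.015]]
```

View pics/crop1.png

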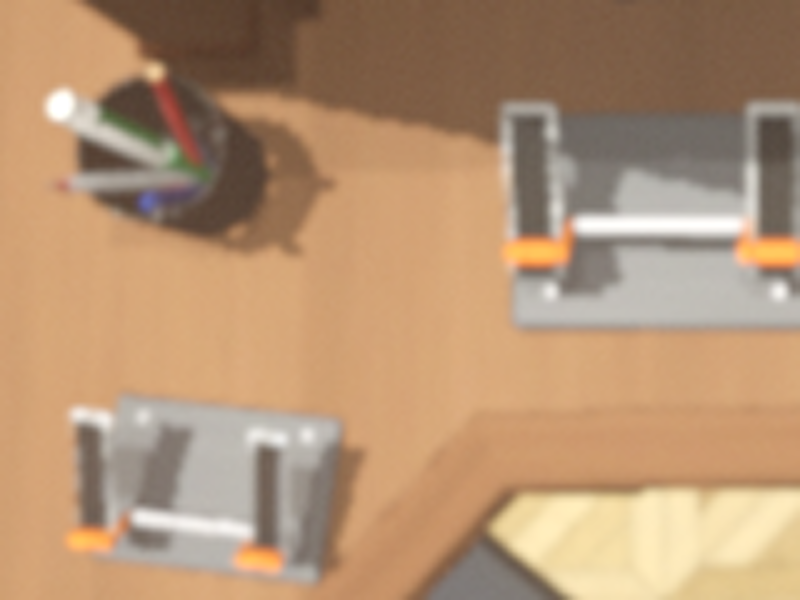

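Rest A is the one meant: its plate measures about 163 x 118 mm, against about 115 mm wide for B. B and the teal and white items are distractors. I'll move above the remote for a wrist view.

```bash
python3 -m pendant '[{"translation":[9.83,-8.45,0],"delta_rot":[0,0,2.6],"hand":0},{"translation":[9.83,-8.45,0],"delta_rot":[0,0,2.6],"hand":0},{"translation":[9.83,-8.45,0],"delta_rot":[0,0,2.6],"hand":0},{"translation":[9.83,-8.45,0],"delta_rot":[0,0,2.6],"hand":0},{"translation":[9.83,-8.45,0],"delta_rot":[0,0,2.6],"hand":0},{"translation":[9.83,-8.45,0],"delta_rot":[0,0,2.6],"hand":0},{"translation":[9.83,-8.45,0],"delta_rot":[0,0,2.6],"hand":0},{"translation":[9.83,-8.45,0],"delta_rot":[0,0,2.6],"hand":0},{"translation":[9.83,-8.45,0],"delta_rot":[0,0,2.6],"hand":0},{"translation":[9.83,-8.45,0],"delta_rot":[0,0,2.6],"hand":0},{"translation":[9.83,-8.45,0],"delta_rot":[0,0,2.6],"hand":0},{"translation":[9.83,-8.45,0],"delta_rot":[0,0,2.6],"hand":0}]' 20
python3 - <<'E'
from h import *
import pickle
env.grab_frame("wrist")
st=env.read_state();f=env.grab_frame("wrist");cv2.imwrite("pics/w1.png",f[:,:,::-1]);pickle.dump(st,open("w1.pkl","wb"))
print(st["time"],st["tcp_pos"],st["orientation"])
E
```

```text
time: 1.3
tcp_pos: [0.4708, -0.1234, 0.2442]
orientation: [-3.141, 0.0, 0.01]
contact_force: [-0.1, -0.2, 0.4]
gripper_width: 0.0869
grasp_force: 0.0
1.35 [ 0.47024185 -0.12487691  0.24412249] [-3.14155163e+00  9.14475477e-04  8.80003589e-03]
```

View pics/w1.png

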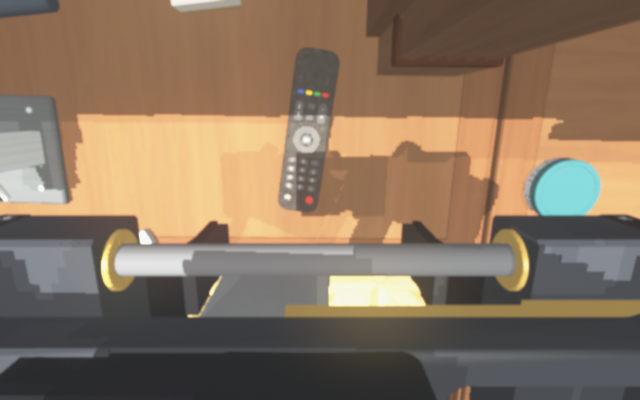

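The wrist view shows the whole remote, with ends near (317,48) and (298,212), the red button at (309,200) and the grey ring at (306,139). I'll take a second view from a position nearer and lower to get its height.

```bash
python3 -m pendant '[{"translation":[1.5,0,0.5],"delta_rot":[0,0,0.5],"hand":0},{"translation":[1.5,0,0.5],"delta_rot":[0,0,0.5],"hand":0},{"translation":[1.5,0,0.5],"delta_rot":[0,0,0.5],"hand":0},{"translation":[1.5,0,0.5],"delta_rot":[0,0,0.5],"hand":0}]'
python3 - <<'E'
from h import *
import pickle
st2=env.read_state();f=env.grab_frame("wrist");cv2.imwrite("pics/w2.png",f[:,:,::-1]);pickle.dump(st2,open("w2.pkl","wb"))
st1=pickle.load(open("w1.pkl","rb"))
R={}
def corners(fn,x0,y0,x1,y1):
    g=cv2.imread(fn);h=cv2.cvtColor(g,cv2.COLOR_BGR2HSV)
    m=((h[...,1]<90)).astype('uint8')*255
    k=np.zeros_like(m);k[y0:y1,x0:x1]=m[y0:y1,x0:x1]
    k=cv2.morphologyEx(k,cv2.MORPH_CLOSE,np.ones((9,9)))
    k=cv2.morphologyEx(k,cv2.MORPH_OPEN,np.ones((9,9)))
    c=max(cv2.findContours(k,0,2)[0],key=cv2.contourArea)
    r=cv2.minAreaRect(c);b=cv2.boxPoints(r);b=b[np.argsort(b[:,1])]
    b=np.r_[sorted(b[:2].tolist()),sorted(b[2:].tolist())]
    print(fn,np.round(b,1).tolist(),r[1]);return b
b1=corners("pics/w1.png",255,30,365,222);b2=corners("pics/w2.png",240,40,400,300)
red=[]
for fn in("pics/w1.png","pics/w2.png"):
    g=cv2.imread(fn).astype(int);g=g[:300,240:400]
    m=(g[...,2]>110)&(g[...,2]>2.2*g[...,1])&(g[...,2]>2.2*g[...,0])
    n,l,s,c=cv2.connectedComponentsWithStats(m.astype('uint8'))
    print([(s[i,4],(c[i]+[240,0]).round(1).tolist()) for i in range(1,n) if s[i,4]>5])
P=[]
for a,b in zip(b1,b2):
    o1,d1=ray("wrist",a,st1);o2,d2=ray("wrist",b,st2);p=tri([(o1,d1[0]),(o2,d2[0])]);P.append(p);print(p.round(4))
for b,s in((b1,st1),(b2,st2)):
    p=onz("wrist",b,.017,s);c=p.mean(0);ax=(p[0]+p[1]-p[2]-p[3])/2
    print("c",c.round(4),"len",np.linalg.norm(ax).round(4),"wid",np.linalg.norm(p[1]-p[0]).round(4),"yaw",np.arctan2(ax[1],ax[0]))
print(st2["tcp_pos"],st2["orientation"],st2["time"])
E
```

```text
time: 1.8
tcp_pos: [0.5293, -0.1268, 0.2242]
orientation: [-3.142, 0.001, -0.065]
contact_force: [-0.1, 1.1, -0.4]
gripper_width: 0.0875
grasp_force: 0.0
pics/w1.png [[296.7, 45.5], [340.4, 50.9], [276.4, 207.4], [320.1, 212.9]] (44.03233337402344, 163.22970581054688)
pics/w2.png [[220.8, 118.2], [381.2, 98.6], [242.3, 294.1], [402.7, 274.5]] (177.26287841796875, 161.5854949951172)
[(np.int32(17), [325.1, 94.6]), (np.int32(31), [308.6, 199.5])]
[(np.int32(18), [321.3, 153.6])]
[ 0.5791 -0.1033  0.2156]
[ 0.5851 -0.155   0.1509]
[ 0.4811 -0.0894  0.1748]
[ 0.513  -0.1433  0.247 ]
c [ 0.5097 -0.1168  0.017 ] len 0.1704 wid 0.044 yaw -0.12195578098484423
c [ 0.4994 -0.1213  0.017 ] len 0.1926 wid 0.1591 yaw 0.04921426531177143
[ 0.52933727 -0.12678441  0.22417931] [-3.14156652e+00  1.45918783e-03 -6.54071041e-02] 1.8
```

View pics/w2.png

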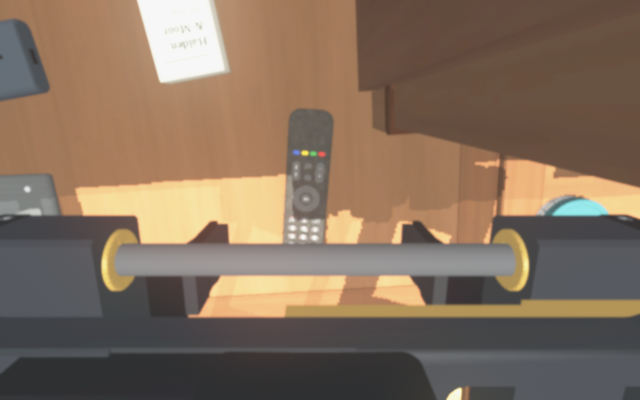

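In view 2 the far end runs from (290,110) to (333,111), the red dot is at (321,154) and the ring at (306,199); the near end is hidden by the gripper. I'll triangulate the dot and the ring.

```bash
python3 - <<'E'
from h import *
import pickle
s1,s2=[pickle.load(open(f"w{i}.pkl","rb")) for i in(1,2)]
for a,b in(([325.1,94.6],[321.3,153.6]),([306,139],[306,199])):
    o1,d1=ray("wrist",a,s1);o2,d2=ray("wrist",b,s2);print(tri([(o1,d1[0]),(o2,d2[0])]).round(4),onz("wrist",[a],.019,s1).round(4),onz("wrist",[b],.019,s2).round(4))
st=env.read_state();p=np.array([.509,-.1165,.0235])
R=Ro.from_euler("xyz",st["orientation"]);G=Ro.from_euler("xyz",[np.pi,0,-.122])
print((R.inv().apply(p-st["tcp_pos"])/.04).round(2),np.rad2deg((R.inv()*G).as_rotvec())/8)
E
```

```text
[ 0.5497 -0.1343  0.0163] [[ 0.5496 -0.1343  0.019 ]] [[ 0.5501 -0.1343  0.019 ]]
[ 0.5045 -0.1152  0.0218] [[ 0.5043 -0.1148  0.019 ]] [[ 0.5038 -0.1154  0.019 ]]
[-0.52 -0.22  5.03] [0.00154293 0.00366521 0.40518572]
```

```bash
python3 -m pendant '[{"translation":[-0.52,-0.22,1],"delta_rot":[0,0,0.4],"hand":0},{"translation":[-0.52,-0.22,2],"delta_rot":[0,0,0.4],"hand":0},{"translation":[-0.52,-0.22,3],"delta_rot":[0,0,0.4],"hand":0},{"translation":[-0.52,-0.22,4],"delta_rot":[0,0,0.4],"hand":0},{"translation":[-0.52,-0.22,4.7],"delta_rot":[0,0,0.4],"hand":0},{"translation":[-0.52,-0.22,5],"delta_rot":[0,0,0.4],"hand":0},{"translation":[-0.52,-0.22,5],"delta_rot":[0,0,0.4],"hand":0},{"translation":[-0.52,-0.22,5],"delta_rot":[0,0,0.4],"hand":1},{"translation":[-0.52,-0.22,5],"delta_rot":[0,0,0.4],"hand":1},{"translation":[-0.52,-0.22,5],"delta_rot":[0,0,0.4],"hand":1},{"translation":[-0.52,-0.22,5],"delta_rot":[0,0,0.4],"hand":1},{"translation":[-0.52,-0.22,5],"delta_rot":[0,0,0.4],"hand":1}]' 20
```

```text
time: 3.05
tcp_pos: [0.5103, -0.1156, 0.0249]
orientation: [3.141, -0.001, -0.12]
contact_force: [-0.1, -0.9, -0.3]
gripper_width: 0.0547
grasp_force: 0.0
```

```bash
python3 -m pendant '[{"translation":[0,0,0],"delta_rot":[0,0,0],"hand":1},{"translation":[0,0,0],"delta_rot":[0,0,0],"hand":1},{"translation":[0,0,0],"delta_rot":[0,0,0],"hand":1},{"translation":[0,0,0],"delta_rot":[0,0,0],"hand":1},{"translation":[0,0,0],"delta_rot":[0,0,0],"hand":1},{"translation":[0,0,0],"delta_rot":[0,0,0],"hand":1}]' 25
python3 -m pendant '[{"translation":[0,0,-1],"delta_rot":[0,0,0],"hand":1},{"translation":[0,0,-2],"delta_rot":[0,0,0],"hand":1},{"translation":[0,0,-3],"delta_rot":[0,0,0],"hand":1},{"translation":[0,0,-4],"delta_rot":[0,0,0],"hand":1},{"translation":[0,0,-5],"delta_rot":[0,0,0],"hand":1},{"translation":[0,0,-5.5],"delta_rot":[0,0,0],"hand":1},{"translation":[0,0,-5.5],"delta_rot":[0,0,0],"hand":1}]'
```

```text
time: 3.65
tcp_pos: [0.5101, -0.1155, 0.0246]
orientation: [3.142, -0.0, -0.12]
contact_force: [-0.2, 0.3, 3.7]
gripper_width: 0.0444
grasp_force: 25.0
time: 4.35
tcp_pos: [0.5119, -0.1161, 0.2482]
orientation: [3.14, -0.007, -0.12]
contact_force: [1.2, -0.4, -1.2]
gripper_width: 0.0443
grasp_force: 25.0
```

Gripped. The remote is in hand with the fingers 44 mm apart. Next I'll view the rest with the wrist camera from two places.

```bash
cat > snap.py <<'E'
import sys,pickle
from h import *
n=sys.argv[1];st=env.read_state();f=env.grab_frame("wrist")
cv2.imwrite(f"pics/{n}.png",f[:,:,::-1]);pickle.dump(st,open(n+".pkl","wb"));print(st["time"],st["tcp_pos"],st["orientation"])
E
python3 -m pendant '[{"translation":[-2.45,-3.63,-1.25],"delta_rot":[0,0,-0.86],"hand":1},{"translation":[-2.45,-3.63,-1.25],"delta_rot":[0,0,-0.86],"hand":1},{"translation":[-2.45,-3.63,-1.25],"delta_rot":[0,0,-0.86],"hand":1},{"translation":[-2.45,-3.63,-1.25],"delta_rot":[0,0,-0.86],"hand":1},{"translation":[-2.45,-3.63,-1.25],"delta_rot":[0,0,-0.86],"hand":1},{"translation":[-2.45,-3.63,-1.25],"delta_rot":[0,0,-0.86],"hand":1}]'
python3 snap.py w3
python3 -m pendant '[{"translation":[-0.5,1.1,-1],"delta_rot":[0,0,0],"hand":1},{"translation":[-0.5,1.1,-1],"delta_rot":[0,0,0],"hand":1},{"translation":[-0.5,1.1,-1],"delta_rot":[0,0,0],"hand":1},{"translation":[-0.5,1.1,-1],"delta_rot":[0,0,0],"hand":1}]'
python3 snap.py w4
python3 -c "
import cv2,numpy as np
cv2.imwrite('pics/w34.png',np.vstack([cv2.imread('pics/w3.png')[:300],cv2.imread('pics/w4.png')[:300]]))"
```

```text
time: 4.95
tcp_pos: [0.4295, 0.0407, 0.2929]
orientation: [3.141, 0.002, 0.002]
contact_force: [-0.8, -0.0, -1.6]
gripper_width: 0.0445
grasp_force: 25.0
4.95 [0.4295382  0.04069268 0.29290158] [3.14128893e+00 1.70136429e-03 1.95689756e-03]
time: 5.4
tcp_pos: [0.4102, -0.0041, 0.3333]
orientation: [-3.141, 0.001, -0.002]
contact_force: [-0.0, 0.4, -1.6]
gripper_width: 0.0446
grasp_force: 25.0
5.4 [ 0.41023617 -0.00409095  0.33331703] [-3.14078883e+00  1.20253216e-03 -2.17407529e-03]
```

View pics/w34.png

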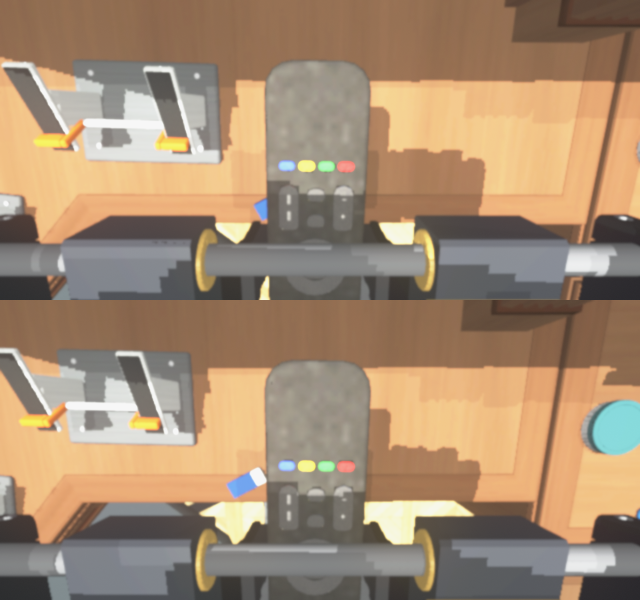

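Both views show the whole target rest, with its plate spanning about (75,60) to (220,163) in w3 and orange tabs at (52,141) and (172,144). I'll fit the plate edges and triangulate the tabs and arm corners.

```bash
cat > fit.py <<'E'
from h import *
import pickle
T={}
def line(p,ax): # fit robustly
    vx,vy,x,y=cv2.fitLine(np.array(p,np.float32),cv2.DIST_HUBER,0,.01,.01).ravel();return np.array([x,y]),np.array([vx,vy])
def inter(a,b): 
    s=np.linalg.solve(np.c_[a[1],-b[1]],b[0]-a[0]);return a[0]+s[0]*a[1]
for n,R in {"w3":dict(r=(75,155),b=(125,205),t=(85,138)),"w4":dict(r=(60,138),b=(100,180),t=(70,112))}.items():
    g=cv2.imread(f"pics/{n}.png");st=pickle.load(open(n+".pkl","rb"))
    h=cv2.cvtColor(g,cv2.COLOR_BGR2HSV);m=(h[...,1]<75)&(h[...,2]>50)
    m=cv2.morphologyEx(m.astype('uint8'),cv2.MORPH_OPEN,np.ones((3,3)));m[175:]=0;m[:,235:]=0
    r=line([(np.where(m[y])[0].max()+.5,y) for y in range(*R["r"])],1)
    b=line([(x,np.where(m[:,x])[0].max()+.5) for x in range(*R["b"])],0)
    t=line([(x,np.where(m[:,x])[0].min()-.5) for x in range(*R["t"])],0)
    c=np.array([inter(t,r),inter(b,r)]);w=onz("wrist",c,.01,st)
    lt=onz("wrist",[t[0],t[0]+60*t[1]],.01,st);d=lt[1]-lt[0];db=onz("wrist",[b[0],b[0]+60*b[1]],.01,st);db=db[1]-db[0]
    print(n,"corners",c.round(1).tolist(),w.round(4).tolist(),"len",np.linalg.norm(w[0]-w[1]).round(4),"yaws",[np.arctan2(-d[0]*np.sign(-d[1])*-1*-1,abs(d[1])).round(4) ,(np.arctan(-db[0]/db[1])).round(4),np.arctan2(*(w[0]-w[1])[[1,0]]).round(4)])
    yaw=np.arctan2(*(w[0]-w[1])[[1,0]]);yy=np.array([-np.sin(yaw),np.cos(yaw),0]);print("centre",(w.mean(0)+.085*yy).round(4))
    o=((h[...,0]<22)&(h[...,0]>8)&(h[...,1]>190)&(h[...,2]>200)).astype('uint8');o[175:]=0;o[:,235:]=0
    k,l,s,cc=cv2.connectedComponentsWithStats(o)
    L=sorted([(cc[i][0],cc[i][1],s[i].tolist()) for i in range(1,k) if s[i,4]>60])
    print([(round(a,1),round(b,1),e) for a,b,e in L])
    T[n]=(L,st)
E
python3 fit.py
python3 -c "
import cv2,numpy as np
a=cv2.resize(cv2.imread('pics/w3.png')[50:175,0:230],None,fx=3.4,fy=3.4,interpolation=2)
cv2.imwrite('pics/c3.png',a)"
```

```text
w3 corners [[217.8000030517578, 63.0], [221.0, 164.1999969482422]] [[0.5459, 0.1539, 0.01], [0.4271, 0.1579, 0.01]] len 0.1189 yaws [np.float64(0.0259), np.float64(-0.0279), np.float64(-0.0337)]
centre [0.4893 0.2408 0.01  ]
[]
w4 corners [[190.1999969482422, 52.20000076293945], [195.6999969482422, 146.0]] [[0.545, 0.1538, 0.01], [0.4268, 0.1572, 0.01]] len 0.1183 yaws [np.float64(0.0336), np.float64(-0.0297), np.float64(-0.0282)]
centre [0.4883 0.2405 0.01  ]
[]
```

View pics/c3.png

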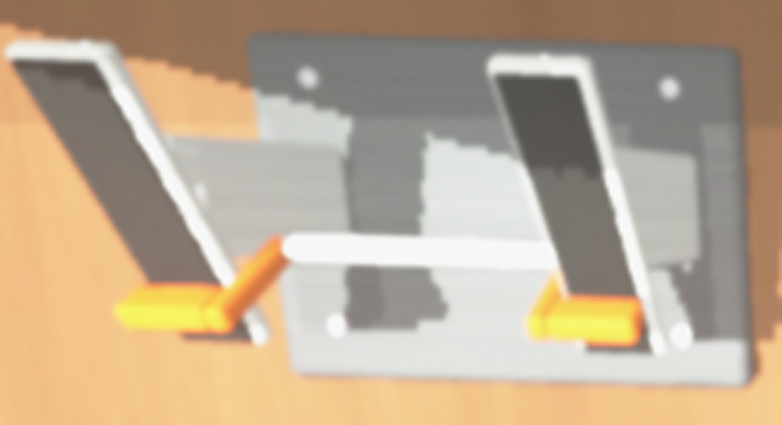

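```bash
cat >> h.py <<'E'
BO=np.array([.489,.2405,.095]);BR=Ro.from_euler("z",-.030)*Ro.from_euler("y",-np.pi/6)
def proj(n,P,st=None):
    c=env.get_calibration(n)
    if n=="wrist":
        T=np.eye(4);T[:3,:3]=Ro.from_euler("xyz",st["orientation"]).as_matrix();T[:3,3]=st["tcp_pos"]
        V=np.linalg.inv(T@np.array(c["tool_from_camera"]))
    else: V=np.array(c["view"])
    q=(np.atleast_2d(P)@V[:3,:3].T+V[:3,3])@np.array(c["K"]).T;return q[:,:2]/q[:,2:]
E
python3 - <<'E'
from h import *
import pickle
st=pickle.load(open("w3.pkl","rb"));s4=pickle.load(open("w4.pkl","rb"))
def b(*p): return BO+BR.apply(p)
for nm,p in {"R arm up corners":[b(.047,-.049,0),b(.047,-.075,0)],"L arm up":[b(.047,.075,0),b(.047,.049,0)],"R low":[b(-.047,-.049,0),b(-.047,-.075,0)]}.items():
    q=proj("wrist",p,st);print(nm,q.round(1).tolist(),"crop",((q-[0,50])*3.4).round(0).tolist(),"w4",proj("wrist",p,s4).round(1).tolist())
for s in(0,.006,.012,.018,.025):
    for x,z in((-.04+s,0),(-.04+s,.014),(-.048+s,.014)):
        q=proj("wrist",[b(x,.075,z),b(x,-.075,z)],st);print(s,x,z,((q-[0,50])*3.4).round(0).tolist())
# triangulate R-arm upper end midpoint (w3,top)
print(tri([(o,d[0]) for o,d in(ray("wrist",[158.2,68],st),ray("wrist",[129.5,53],s4))]))
for n in("w3","w4"):
    h=cv2.cvtColor(cv2.imread(f"pics/{n}.png"),cv2.COLOR_BGR2HSV)
    o=((h[...,0]<24)&(h[...,0]>8)&(h[...,1]>200)&(h[...,2]>215)).astype('uint8');o[175:]=0;o[:,235:]=0;o[:90]=0
    k,l,S,c=cv2.connectedComponentsWithStats(o);print(n,[(S[i].tolist(),c[i].round(1).tolist()) for i in range(1,k) if S[i,4]>40])
E
```

```text
R arm up corners [[142.8, 68.7], [172.9, 69.7]] crop [[486.0, 64.0], [588.0, 67.0]] w4 [[114.5, 53.2], [141.4, 53.9]]
L arm up [[-1.3, 63.9], [29.0, 64.9]] crop [[-5.0, 47.0], [99.0, 51.0]] w4 [[-14.2, 49.4], [12.8, 50.2]]
R low [[171.4, 155.0], [196.1, 155.8]] crop [[583.0, 357.0], [667.0, 360.0]] w4 [[145.6, 134.4], [168.1, 135.1]]
0 -0.04 0 [[171.0, 326.0], [662.0, 342.0]]
0 -0.04 0.014 [[144.0, 354.0], [649.0, 370.0]]
0 -0.048 0.014 [[158.0, 375.0], [655.0, 391.0]]
0.006 -0.034 0 [[160.0, 310.0], [658.0, 326.0]]
0.006 -0.034 0.014 [[133.0, 338.0], [645.0, 354.0]]
0.006 -0.042 0.014 [[147.0, 359.0], [651.0, 375.0]]
0.012 -0.028 0 [[150.0, 293.0], [653.0, 309.0]]
0.012 -0.028 0.014 [[122.0, 321.0], [640.0, 338.0]]
0.012 -0.036000000000000004 0.014 [[136.0, 343.0], [646.0, 359.0]]
0.018 -0.022000000000000002 0 [[139.0, 276.0], [649.0, 293.0]]
0.018 -0.022000000000000002 0.014 [[111.0, 304.0], [635.0, 321.0]]
0.018 -0.030000000000000002 0.014 [[126.0, 327.0], [642.0, 343.0]]
0.025 -0.015 0 [[127.0, 256.0], [643.0, 273.0]]
0.025 -0.015 0.014 [[97.0, 284.0], [629.0, 301.0]]
0.025 -0.023 0.014 [[112.0, 307.0], [636.0, 324.0]]
[0.53040283 0.18317193 0.10393212]
w3 []
w4 []
```

The bed prediction fits within 2 px (bed origin about (0.490, 0.239, 0.095), yaw −0.03). The tabs' up-slope faces appear 14–17 mm up from slope_foot, at bed x of about −0.025. I'll work out the pre-pose 50 mm off the pads and 12 mm clear of the tabs.

```bash
sed -i 's/BO=np.array(.*\]);BR/BO=np.array([.490,.239,.095]);BR/' h.py; cat >> h.py <<'E'
TR=Ro.from_matrix(np.c_[BR.apply([0,1,0]),BR.apply([1,0,0]),BR.apply([0,0,-1])])
def go(x,y,z):   # remote underside centre in bed frame -> row units from measured pose
    st=env.read_state();R=Ro.from_euler("xyz",st["orientation"])
    p=BO+BR.apply([x,y,z+.0246])
    print("trans",(R.inv().apply(p-st["tcp_pos"])/.04).round(3),"rot",(np.rad2deg((R.inv()*TR).as_rotvec())/8).round(3))
def where():
    st=env.read_state();R=Ro.from_euler("xyz",st["orientation"])
    print("t",round(st["time"],2),"remote in bed mm",((BR.inv().apply(st["tcp_pos"]-BO)-[0,0,.0246])*1e3).round(2),"rot err mrad(tool)",((TR.inv()*R).as_rotvec()*1e3).round(1),
     "F bed",BR.inv().apply(st["contact_force"]).round(2),"M bed",BR.inv().apply(st["moment"]).round(3),"grip",round(st["grasp_force"],1),round(st["gripper_width"],4))
E
python3 -c "
from h import *
go(.012,0,.05)"
```

```text
trans [ 1.329 -6.085  4.187] rot [ -2.986   2.893 -10.768]
```

```bash
python3 -m pendant '[{"translation":[0.12,-0.55,0.1],"delta_rot":[-0.27,0.26,-0.98],"hand":1},{"translation":[0.24,-1.1,0.2],"delta_rot":[-0.54,0.53,-1.96],"hand":1},{"translation":[0.36,-1.66,0.4],"delta_rot":[-0.81,0.79,-2.94],"hand":1},{"translation":[0.48,-2.2,0.6],"delta_rot":[-1.09,1.05,-3.92],"hand":1},{"translation":[0.6,-2.77,0.8],"delta_rot":[-1.36,1.31,-4.9],"hand":1},{"translation":[0.72,-3.3,1],"delta_rot":[-1.63,1.58,-5.87],"hand":1},{"translation":[0.85,-3.9,1.2],"delta_rot":[-1.9,1.84,-6.85],"hand":1},{"translation":[0.97,-4.4,1.4],"delta_rot":[-2.17,2.1,-7.83],"hand":1},{"translation":[1.1,-5,1.6],"delta_rot":[-2.44,2.37,-8.81],"hand":1},{"translation":[1.2,-5.5,1.8],"delta_rot":[-2.71,2.63,-9.79],"hand":1},{"translation":[1.33,-6.085,2],"delta_rot":[-2.986,2.893,-10.768],"hand":1},{"translation":[1.33,-6.085,2],"delta_rot":[-2.986,2.893,-10.768],"hand":1}]'
python3 -m pendant '[{"translation":[0,0,0],"delta_rot":[0,0,0],"hand":1},{"translation":[0,0,0],"delta_rot":[0,0,0],"hand":1}]'
python3 -c "
from h import *
where();go(.012,0,.04)"
```

```text
time: 6.65
tcp_pos: [0.4609, 0.2413, 0.2504]
orientation: [2.621, 0.003, 1.547]
contact_force: [0.5, -1.0, -2.1]
gripper_width: 0.0442
grasp_force: 25.0
time: 6.85
tcp_pos: [0.4632, 0.2395, 0.2545]
orientation: [2.617, 0.0, 1.54]
contact_force: [-0.5, 0.5, -1.2]
gripper_width: 0.0443
grasp_force: 25.0
t 6.85 remote in bed mm [ 56.57  -0.28 126.91] rot err mrad(tool) [-1.2 -0.7  0.4] F bed [-1.09  0.47 -0.8 ] M bed [-0.013  0.239 -0.045] grip 25.0 0.0443
trans [ 0.008 -1.117  2.171] rot [ 0.009  0.005 -0.003]
```

```bash
python3 -m pendant '[{"translation":[0,-0.5,0.6],"delta_rot":[0,0,0],"hand":1},{"translation":[0,-1.1,1.2],"delta_rot":[0,0,0],"hand":1},{"translation":[0,-1.12,1.8],"delta_rot":[0,0,0],"hand":1},{"translation":[0,-1.12,2.17],"delta_rot":[0,0,0],"hand":1},{"translation":[0,-1.12,2.17],"delta_rot":[0,0,0],"hand":1},{"translation":[0,-1.12,2.17],"delta_rot":[0,0,0],"hand":1}]'
python3 - <<'E'
from h import *
where();go(.012,0,.006)
f=env.grab_frame("scene");c=f[170:260,170:290];g=env.grab_frame("top")
a=cv2.resize(c[:,:,::-1],(600,450),interpolation=2);b=cv2.resize(g[150:270,250:360,::-1],None,fx=3.75,fy=3.75,interpolation=2)
cv2.imwrite("pics/c5.png",cv2.resize(np.hstack([a,b]),None,fx=.78,fy=.78))
E
```

```text
time: 7.45
tcp_pos: [0.4685, 0.2391, 0.1576]
orientation: [2.616, 0.0, 1.54]
contact_force: [0.1, -0.5, -1.1]
gripper_width: 0.044
grasp_force: 25.0
t 7.45 remote in bed mm [12.71 -0.53 40.36] rot err mrad(tool) [-2.2 -0.7  0.3] F bed [-0.43 -0.55 -1.  ] M bed [0.05  0.254 0.011] grip 25.0 0.044
trans [ 0.014 -0.02   0.859] rot [ 0.016  0.005 -0.002]
```

View pics/c5.png

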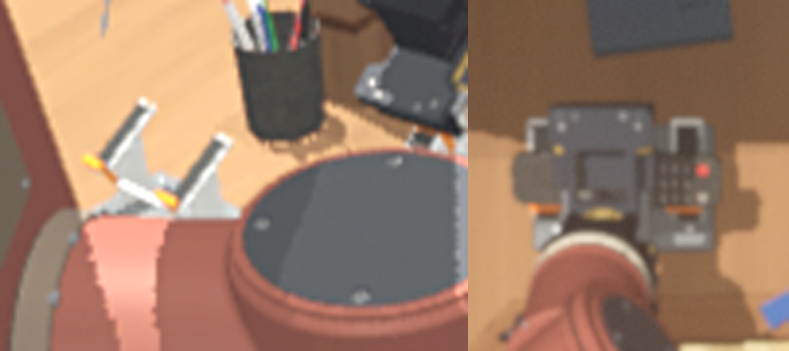

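In the top view the remote is centred over both arms, with tabs showing below it and rest B in the scene view untouched. Now I'll lower it and feel for the pads.

```bash
python3 -m pendant '[{"translation":[0.014,-0.02,0.3],"delta_rot":[0,0,0],"hand":1},{"translation":[0.014,-0.02,0.6],"delta_rot":[0,0,0],"hand":1},{"translation":[0.014,-0.02,0.8],"delta_rot":[0,0,0],"hand":1},{"translation":[0.014,-0.02,0.85],"delta_rot":[0,0,0],"hand":1},{"translation":[0.014,-0.02,0.875],"delta_rot":[0,0,0],"hand":1},{"translation":[0.014,-0.02,0.9],"delta_rot":[0,0,0],"hand":1},{"translation":[0.014,-0.02,0.9],"delta_rot":[0,0,0],"hand":1}]'
python3 -c "
from h import *
where()"
python3 -m pendant '[{"translation":[0,0,0.013],"delta_rot":[0,0,0],"hand":1},{"translation":[0,0,0.025],"delta_rot":[0,0,0],"hand":1},{"translation":[0,0,0.025],"delta_rot":[0,0,0],"hand":1}]'
python3 -c "
from h import *
where()"
python3 -m pendant '[{"translation":[0,0,0.013],"delta_rot":[0,0,0],"hand":1},{"translation":[0,0,0.025],"delta_rot":[0,0,0],"hand":1},{"translation":[0,0,0.025],"delta_rot":[0,0,0],"hand":1}]'
python3 -c "
from h import *
where()"
```

```text
time: 8.25
tcp_pos: [0.4856, 0.2398, 0.1259]
orientation: [2.615, 0.0, 1.542]
contact_force: [-0.3, -0.2, -0.5]
gripper_width: 0.0444
grasp_force: 25.0
t 8.25 remote in bed mm [11.6   0.65  4.36] rot err mrad(tool) [-2.7  0.4 -1.5] F bed [-0.46 -0.18 -0.29] M bed [ 0.025  0.31  -0.008] grip 25.0 0.0444
time: 8.55
tcp_pos: [0.486, 0.2396, 0.1247]
orientation: [2.616, 0.001, 1.542]
contact_force: [0.2, -0.5, -1.0]
gripper_width: 0.0445
grasp_force: 25.0
t 8.55 remote in bed mm [11.31  0.51  3.12] rot err mrad(tool) [-2.2  0.1 -1.5] F bed [-0.28 -0.46 -0.94] M bed [0.019 0.288 0.041] grip 25.0 0.0445
time: 8.85
tcp_pos: [0.4864, 0.2396, 0.1236]
orientation: [2.616, 0.001, 1.542]
contact_force: [0.8, 0.1, -1.3]
gripper_width: 0.0443
grasp_force: 25.0
t 8.85 remote in bed mm [11.21  0.44  1.97] rot err mrad(tool) [-2.  -0.  -1.6] F bed [ 0.07  0.1  -1.52] M bed [0.009 0.269 0.056] grip 25.0 0.0443
```

Not touching yet. I'll go on in 1 mm steps.

```bash
for i in 1; do python3 -m pendant '[{"translation":[0,0,0.013],"delta_rot":[0,0,0],"hand":1},{"translation":[0,0,0.025],"delta_rot":[0,0,0],"hand":1},{"translation":[0,0,0.025],"delta_rot":[0,0,0],"hand":1}]' >/dev/null
python3 -c "
from h import *
where()"; done
python3 -m pendant '[{"translation":[0,0,0.013],"delta_rot":[0,0,0],"hand":1},{"translation":[0,0,0.025],"delta_rot":[0,0,0],"hand":1},{"translation":[0,0,0.025],"delta_rot":[0,0,0],"hand":1}]' > /dev/null
python3 -c "
from h import *
where()"
```

```text
t 9.15 remote in bed mm [11.27  0.48  1.01] rot err mrad(tool) [-2.1  0.  -1.6] F bed [-0.64  0.44  0.2 ] M bed [ 0.018  0.298 -0.044] grip 25.0 0.0443
t 9.45 remote in bed mm [11.32  0.52  0.88] rot err mrad(tool) [-1.7 -0.5 -1.4] F bed [-4.72 -2.48 16.5 ] M bed [-0.421  1.238 -0.033] grip 25.0 0.0442
```

Contact with the pads is at z≈0.9 in my frame. It is stiff, about 17 N per mm, and level. I'll lift 1 mm clear and approach the tabs.

```bash
python3 -m pendant '[{"translation":[0,0,-0.05],"delta_rot":[0,0,0],"hand":1},{"translation":[0,0,-0.05],"delta_rot":[0,0,0],"hand":1},{"translation":[0,-0.05,-0.05],"delta_rot":[0,0,0],"hand":1},{"translation":[0,-0.1,-0.05],"delta_rot":[0,0,0],"hand":1},{"translation":[0,-0.14,-0.05],"delta_rot":[0,0,0],"hand":1},{"translation":[0,-0.17,-0.05],"delta_rot":[0,0,0],"hand":1},{"translation":[0,-0.2,-0.05],"delta_rot":[0,0,0],"hand":1},{"translation":[0,-0.2,-0.05],"delta_rot":[0,0,0],"hand":1}]' >/dev/null
python3 -c "
from h import *
where()"
python3 -m pendant '[{"translation":[0,-0.01,0],"delta_rot":[0,0,0],"hand":1},{"translation":[0,-0.02,0],"delta_rot":[0,0,0],"hand":1},{"translation":[0,-0.02,0],"delta_rot":[0,0,0],"hand":1}]' >/dev/null
python3 -c "
from h import *
where()"
```

```text
t 10.25 remote in bed mm [2.93 0.43 1.95] rot err mrad(tool) [-1.8 -0.1 -1.7] F bed [-1.11  0.1  -0.63] M bed [ 0.011  0.24  -0.016] grip 25.0 0.0443
t 10.55 remote in bed mm [2.43 0.48 2.02] rot err mrad(tool) [-2.1  0.  -1.6] F bed [-0.61 -0.28 -0.74] M bed [-0.046  0.326  0.004] grip 25.0 0.0444
```

```bash
cat > w.py <<'E'
from h import *
where()
E
python3 -m pendant '[{"translation":[0,-0.01,0],"delta_rot":[0,0,0],"hand":1},{"translation":[0,-0.02,0],"delta_rot":[0,0,0],"hand":1},{"translation":[0,-0.02,0],"delta_rot":[0,0,0],"hand":1}]' >/dev/null; python3 w.py
python3 -m pendant '[{"translation":[0,-0.006,0],"delta_rot":[0,0,0],"hand":1},{"translation":[0,-0.012,0],"delta_rot":[0,0,0],"hand":1},{"translation":[0,-0.012,0],"delta_rot":[0,0,0],"hand":1}]' >/dev/null; python3 w.py
python3 -m pendant '[{"translation":[0,-0.006,0],"delta_rot":[0,0,0],"hand":1},{"translation":[0,-0.012,0],"delta_rot":[0,0,0],"hand":1},{"translation":[0,-0.012,0],"delta_rot":[0,0,0],"hand":1}]' >/dev/null; python3 w.py
```

```text
t 10.85 remote in bed mm [1.6  0.43 2.  ] rot err mrad(tool) [-2.1 -0.  -1.6] F bed [ 0.29 -0.05 -0.9 ] M bed [ 0.048  0.349 -0.01 ] grip 25.0 0.0444
t 11.15 remote in bed mm [1.13 0.44 2.02] rot err mrad(tool) [-2.   0.  -1.5] F bed [-1.36 -0.59 -1.78] M bed [ 0.046  0.396 -0.008] grip 25.0 0.0446
t 11.45 remote in bed mm [0.66 0.47 2.01] rot err mrad(tool) [-2.1  0.  -1.6] F bed [-0.71  0.63 -1.12] M bed [0.008 0.308 0.012] grip 25.0 0.0444
```

```bash
cat > w.py <<'E'
from h import *
import sys
where()
st=env.read_state();sys.exit(int(BR.inv().apply(st["contact_force"])[0]>1.5))
E
python3 -m pendant '[{"translation":[0,-0.006,0],"delta_rot":[0,0,0],"hand":1},{"translation":[0,-0.012,0],"delta_rot":[0,0,0],"hand":1},{"translation":[0,-0.012,0],"delta_rot":[0,0,0],"hand":1}]' >/dev/null; python3 w.py &&
python3 -m pendant '[{"translation":[0,-0.006,0],"delta_rot":[0,0,0],"hand":1},{"translation":[0,-0.012,0],"delta_rot":[0,0,0],"hand":1},{"translation":[0,-0.012,0],"delta_rot":[0,0,0],"hand":1}]' >/dev/null && python3 w.py &&
python3 -m pendant '[{"translation":[0,-0.006,0],"delta_rot":[0,0,0],"hand":1},{"translation":[0,-0.012,0],"delta_rot":[0,0,0],"hand":1},{"translation":[0,-0.012,0],"delta_rot":[0,0,0],"hand":1}]' >/dev/null && python3 w.py &&
python3 -m pendant '[{"translation":[0,-0.006,0],"delta_rot":[0,0,0],"hand":1},{"translation":[0,-0.012,0],"delta_rot":[0,0,0],"hand":1},{"translation":[0,-0.012,0],"delta_rot":[0,0,0],"hand":1}]' >/dev/null && python3 w.py &&
python3 -m pendant '[{"translation":[0,-0.006,0],"delta_rot":[0,0,0],"hand":1},{"translation":[0,-0.012,0],"delta_rot":[0,0,0],"hand":1},{"translation":[0,-0.012,0],"delta_rot":[0,0,0],"hand":1}]' >/dev/null && python3 w.py &&
python3 -m pendant '[{"translation":[0,-0.006,0],"delta_rot":[0,0,0],"hand":1},{"translation":[0,-0.012,0],"delta_rot":[0,0,0],"hand":1},{"translation":[0,-0.012,0],"delta_rot":[0,0,0],"hand":1}]' >/dev/null && python3 w.py
```

```text
t 11.75 remote in bed mm [0.19 0.47 2.03] rot err mrad(tool) [-2.1  0.  -1.6] F bed [-0.14 -0.41 -0.57] M bed [0.011 0.353 0.023] grip 25.0 0.0442
t 12.05 remote in bed mm [-0.31  0.44  2.  ] rot err mrad(tool) [-2.   0.  -1.6] F bed [ 0.07 -0.26 -0.37] M bed [-0.055  0.379  0.02 ] grip 25.0 0.0446
t 12.35 remote in bed mm [-0.59  0.5   2.07] rot err mrad(tool) [-2.4  0.1 -1.7] F bed [ 0.66  1.06 -1.  ] M bed [0.011 0.246 0.067] grip 25.0 0.0445
t 12.65 remote in bed mm [-0.77  0.54  2.15] rot err mrad(tool) [-2.9  0.2 -1.7] F bed [ 2.07  0.49 -2.05] M bed [-0.136 -0.032  0.085] grip 24.9 0.0444
```

```bash
python3 -m pendant '[{"translation":[0,-0.006,0],"delta_rot":[0,0,0],"hand":1},{"translation":[0,-0.012,0],"delta_rot":[0,0,0],"hand":1},{"translation":[0,-0.012,0],"delta_rot":[0,0,0],"hand":1}]' >/dev/null; python3 w.py; python3 -m pendant '[{"translation":[0,0,0],"delta_rot":[0,0,0],"hand":1}]'>/dev/null; python3 w.py;python3 -m pendant '[{"translation":[0,0,0],"delta_rot":[0,0,0],"hand":1}]'>/dev/null; python3 w.py
```

```text
t 12.95 remote in bed mm [-0.97  0.62  2.24] rot err mrad(tool) [-3.4  0.4 -1.9] F bed [ 3.36 -0.86 -1.34] M bed [-0.14  -0.32   0.275] grip 24.9 0.0446
t 13.05 remote in bed mm [-0.98  0.63  2.25] rot err mrad(tool) [-3.3  0.4 -1.8] F bed [ 3.26 -1.15 -0.9 ] M bed [-0.197 -0.389  0.305] grip 24.9 0.0446
t 13.15 remote in bed mm [-1.07  0.64  2.22] rot err mrad(tool) [-3.2  0.4 -1.8] F bed [ 2.71 -0.27 -1.44] M bed [-0.196 -0.414  0.295] grip 24.9 0.0445
```

Only the right tab is touching (lever about 70 mm), so I'll yaw the left side down the slope a little and feel again.

```bash
python3 -m pendant '[{"translation":[0,0,0],"delta_rot":[0,0,-0.05],"hand":1},{"translation":[0,0,0],"delta_rot":[0,0,-0.1],"hand":1},{"translation":[0,0,0],"delta_rot":[0,0,-0.1],"hand":1}]' >/dev/null; python3 w.py; python3 -m pendant '[{"translation":[0,0,0],"delta_rot":[0,0,0],"hand":1}]'>/dev/null; python3 w.py;python3 -m pendant '[{"translation":[0,0,0],"delta_rot":[0,0,0],"hand":1}]'>/dev/null; python3 w.py
```

```text
t 13.45 remote in bed mm [-1.72  0.77  2.07] rot err mrad(tool) [ -2.2   0.7 -15.6] F bed [ 2.99  2.1  -0.94] M bed [ 0.214 -0.25   0.13 ] grip 24.9 0.0445
t 13.55 remote in bed mm [-1.68  0.74  2.08] rot err mrad(tool) [ -2.3   0.6 -15.4] F bed [ 2.07  1.73 -0.37] M bed [ 0.349 -0.227  0.145] grip 24.9 0.0446
t 13.65 remote in bed mm [-1.68  0.69  2.07] rot err mrad(tool) [ -2.2   0.5 -15.4] F bed [1.98 1.77 0.08] M bed [ 0.295 -0.21   0.131] grip 24.9 0.0443
```

```bash
python3 -m pendant '[{"translation":[0,-0.005,0],"delta_rot":[0,0,-0.05],"hand":1},{"translation":[0,-0.01,0],"delta_rot":[0,0,-0.08],"hand":1},{"translation":[0,-0.01,0],"delta_rot":[0,0,-0.08],"hand":1},{"translation":[0,-0.01,0],"delta_rot":[0,0,-0.08],"hand":1}]' >/dev/null; python3 w.py; python3 -m pendant '[{"translation":[0,0,0],"delta_rot":[0,0,0],"hand":1}]'>/dev/null; python3 w.py;python3 -m pendant '[{"translation":[0,0,0],"delta_rot":[0,0,0],"hand":1}]'>/dev/null; python3 w.py
```

```text
t 14.05 remote in bed mm [-1.56  0.72  2.2 ] rot err mrad(tool) [ -3.    0.7 -26. ] F bed [ 4.05  2.08 -0.99] M bed [ 0.451 -0.568 -0.34 ] grip 25.1 0.0446
t 14.15 remote in bed mm [-1.52  0.71  2.21] rot err mrad(tool) [ -3.    0.6 -26.1] F bed [ 4.83  2.14 -0.25] M bed [ 0.488 -0.585 -0.343] grip 25.1 0.0444
t 14.25 remote in bed mm [-1.55  0.72  2.19] rot err mrad(tool) [ -3.    0.6 -26.3] F bed [ 5.17  3.27 -0.99] M bed [ 0.468 -0.598 -0.342] grip 25.1 0.0443
```

Now only the left tab touches. I'll turn back about 0.05 units.

```bash
python3 -m pendant '[{"translation":[0,0,0],"delta_rot":[0,0,0.05],"hand":1},{"translation":[0,0,0],"delta_rot":[0,0,0.05],"hand":1},{"translation":[0,0,0],"delta_rot":[0,0,0.05],"hand":1}]' >/dev/null; python3 w.py; python3 -m pendant '[{"translation":[0,0,0],"delta_rot":[0,0,0],"hand":1}]'>/dev/null; python3 w.py;python3 -m pendant '[{"translation":[0,0,0],"delta_rot":[0,0,0],"hand":1}]'>/dev/null; python3 w.py
```

```text
t 14.55 remote in bed mm [-1.73  0.64  2.15] rot err mrad(tool) [ -2.8   0.4 -20. ] F bed [ 4.15  2.78 -0.61] M bed [ 0.432 -0.595 -0.134] grip 25.0 0.0442
t 14.65 remote in bed mm [-1.69  0.64  2.16] rot err mrad(tool) [ -2.9   0.4 -19.9] F bed [ 3.99  2.69 -0.44] M bed [ 0.45  -0.652 -0.161] grip 25.0 0.0447
t 14.75 remote in bed mm [-1.71  0.63  2.15] rot err mrad(tool) [ -2.8   0.4 -19.9] F bed [ 3.56  2.75 -0.03] M bed [ 0.442 -0.578 -0.165] grip 25.0 0.0446
```

Both tabs are now touched. I'll lower onto the pads, keeping light pressure on the tabs.

```bash
python3 -m pendant '[{"translation":[0,0,0.01],"delta_rot":[0,0,0.015],"hand":1},{"translation":[0,0,0.02],"delta_rot":[0,0,0.015],"hand":1},{"translation":[0,0,0.03],"delta_rot":[0,0,0.015],"hand":1},{"translation":[0,0,0.03],"delta_rot":[0,0,0.015],"hand":1}]' >/dev/null; python3 w.py; python3 -m pendant '[{"translation":[0,0,0.005],"delta_rot":[0,0,0],"hand":1},{"translation":[0,0,0.01],"delta_rot":[0,0,0],"hand":1},{"translation":[0,0,0.01],"delta_rot":[0,0,0],"hand":1}]'>/dev/null; python3 w.py
```

```text
t 15.15 remote in bed mm [-1.7   0.42  0.98] rot err mrad(tool) [ -2.6  -0.1 -17.8] F bed [5.05 1.   3.83] M bed [ 0.102 -0.578  0.023] grip 25.0 0.0447
t 15.45 remote in bed mm [-1.71  0.43  0.91] rot err mrad(tool) [ -2.4  -0.4 -17.8] F bed [ 2.95 -0.61 10.16] M bed [-0.105 -0.166  0.077] grip 25.0 0.0448
```

```bash
python3 -m pendant '[{"translation":[0,0,0],"delta_rot":[0,0,0],"hand":1},{"translation":[0,0,0],"delta_rot":[0,0,0],"hand":1},{"translation":[0,0,-0.008],"delta_rot":[0,0,0],"hand":1},{"translation":[0,0,-0.008],"delta_rot":[0,0,0],"hand":1}]' 10 >/dev/null; python3 w.py
python3 -m pendant '[{"translation":[0,0,0],"delta_rot":[0,0,0],"hand":0.3},{"translation":[0,0,0],"delta_rot":[0,0,0],"hand":0.3},{"translation":[0,0,0],"delta_rot":[0,0,0],"hand":0.3},{"translation":[0,0,0],"delta_rot":[0,0,0],"hand":0.2},{"translation":[0,0,0],"delta_rot":[0,0,0],"hand":0.2},{"translation":[0,0,0],"delta_rot":[0,0,0],"hand":0.2}]' >/dev/null; python3 w.py
```

```text
t 15.85 remote in bed mm [-1.72  0.43  0.91] rot err mrad(tool) [ -2.7  -0.  -17.7] F bed [4.68 0.62 4.29] M bed [ 0.105 -0.578 -0.055] grip 10.0 0.0449
t 16.45 remote in bed mm [-2.47  0.32  0.58] rot err mrad(tool) [ -1.5  -0.3 -17.8] F bed [ 0.6  -0.06  0.27] M bed [-0.017  0.166  0.03 ] grip 0.0 0.0686
```

Released. I'll retreat straight out of the slope and look.

```bash
python3 -m pendant '[{"translation":[0,0,-0.3],"delta_rot":[0,0,0],"hand":0.2},{"translation":[0,0,-0.8],"delta_rot":[0,0,0],"hand":0.2},{"translation":[0,0,-1.8],"delta_rot":[0,0,0],"hand":0.2},{"translation":[0,0,-2.8],"delta_rot":[0,0,0],"hand":0.2},{"translation":[0,0,-3.8],"delta_rot":[0,0,0],"hand":0.2},{"translation":[0,0.6,-4],"delta_rot":[0,0,0],"hand":0.2},{"translation":[0,1.5,-4],"delta_rot":[0,0,0],"hand":0.2},{"translation":[0,2.5,-4],"delta_rot":[0,0,0],"hand":0.2},{"translation":[0,3,-4],"delta_rot":[0,0,0],"hand":0.2},{"translation":[0,3,-4],"delta_rot":[0,0,0],"hand":0.2}]'
python3 snap.py w6
python3 - <<'E'
import cv2,numpy as np
from cell import env
g=env.grab_frame("top")[150:270,250:360,::-1]
cv2.imwrite("pics/c6.png",np.hstack([cv2.resize(cv2.imread("pics/w6.png"),(480,300)),cv2.resize(g,(275,300),interpolation=2)]))
E
```

```text
time: 17.45
tcp_pos: [0.5013, 0.2411, 0.3167]
orientation: [2.613, 0.008, 1.554]
contact_force: [-0.1, 0.1, 0.2]
gripper_width: 0.0696
grasp_force: 0.0
17.45 [0.50131792 0.24111579 0.31667992] [2.61301245 0.00763586 1.5544353 ]
```

View pics/c6.png

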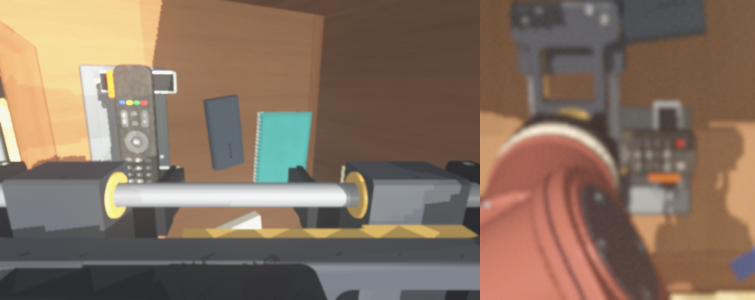

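The remote lies flat against the left tab (108,83) in the wrist view, and the right tab borders it in the top view. I'll shift sideways for one full view of both tabs.

```bash
python3 -m pendant '[{"translation":[-1,-1,0],"delta_rot":[0,0,0],"hand":0.2},{"translation":[-2,-2,0],"delta_rot":[0,0,0],"hand":0.2},{"translation":[-2.8,-2.5,0],"delta_rot":[0,0,0],"hand":0.2},{"translation":[-2.8,-2.5,0],"delta_rot":[0,0,0],"hand":0.2},{"translation":[-2.8,-2.5,0],"delta_rot":[0,0,0],"hand":0.2}]' >/dev/null
python3 snap.py w7
python3 - <<'E'
from h import *
import pickle
st=pickle.load(open("w7.pkl","rb"))
P=[BO+BR.apply([-.04+.017,y,.014]) for y in(.062,-.062)]+[BO+BR.apply([0,y,.019]) for y in(.0865,-.0865)]
q=proj("wrist",P,st);print(q.round(0).tolist())
c=q.mean(0).astype(int);x0=max(0,min(c[0]-110,420));y0=max(0,c[1]-90)
print(x0,y0);cv2.imwrite("pics/c7.png",cv2.resize(cv2.imread("pics/w7.png")[y0:y0+180,x0:x0+220],None,fx=3.3,fy=3.3,interpolation=2))
E
```

```text
18.05 [0.40979758 0.12950321 0.26440465] [2.61501344 0.00818498 1.55430425]
[[267.0, -31.0], [269.0, 126.0], [295.0, -69.0], [295.0, 155.0]]
171 0
```

View pics/c7.png

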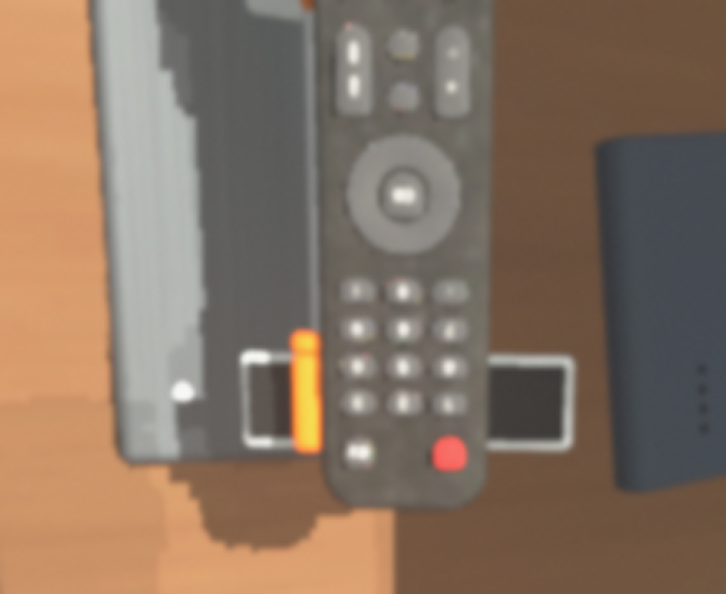

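The right tab at (306,390) in the crop lies against the remote's long side, with an apparent gap of at most 1.5 mm. I'll check the left tab numerically in w6.

```bash
python3 - <<'E'
import cv2,numpy as np
for n,rows in(("w6",(95,106,114,122)),("w7",(108,116,124,132))):
    g=cv2.imread(f"pics/{n}.png")
    for y in rows:
        h=cv2.cvtColor(g,cv2.COLOR_BGR2HSV)[y,125:330].astype(int)
        o=np.where((h[:,1]>200)&(h[:,2]>200))[0]; o=o[o<150]
        if n=="w7": o=o[(o>130)]
        if len(o)==0: print(n,y,"none");continue
        e=o.max();print(n,y,e+125,[tuple(v[1:]) if 0 else (int(v[1]),int(v[2])) for v in h[e-1:e+8]])
E
```

```text
w6 95 none
w6 106 none
w6 114 none
w6 122 none
w7 108 none
w7 116 none
w7 124 none
w7 132 none
```

```bash
python3 - <<'E'
import cv2
for n,ys,x0 in(("w6",(100,108,116),138),("w7",(112,122,130),256)):
    g=cv2.imread(f"pics/{n}.png")
    for y in ys: print(n,y,x0,[tuple(int(c) for c in p[::-1]) for p in g[y,x0:x0+18]])
E
```

```text
w6 100 138 [(138, 121, 112), (137, 119, 109), (148, 116, 103), (223, 136, 94), (247, 193, 91), (247, 233, 97), (247, 243, 103), (247, 245, 105), (247, 245, 108), (247, 246, 109), (247, 243, 106), (247, 218, 101), (238, 161, 109), (175, 141, 120), (159, 141, 126), (159, 143, 128), (160, 144, 130), (161, 145, 131)]
w6 108 138 [(136, 120, 111), (129, 112, 103), (121, 101, 92), (140, 100, 85), (231, 137, 85), (247, 201, 89), (247, 235, 97), (247, 243, 103), (247, 244, 105), (247, 245, 106), (247, 245, 109), (247, 242, 106), (247, 215, 103), (232, 159, 112), (170, 141, 123), (158, 142, 128), (159, 144, 129), (159, 144, 130)]
w6 116 138 [(135, 121, 113), (133, 119, 111), (126, 112, 103), (120, 102, 93), (145, 103, 85), (238, 143, 85), (247, 207, 90), (247, 237, 97), (247, 243, 103), (247, 244, 104), (247, 245, 106), (247, 245, 107), (247, 242, 107), (247, 214, 105), (229, 158, 116), (167, 143, 126), (157, 144, 130), (156, 144, 131)]
w7 112 256 [(72, 61, 57), (77, 63, 57), (116, 75, 55), (203, 110, 56), (246, 156, 62), (247, 191, 71), (247, 209, 77), (247, 216, 80), (247, 219, 82), (247, 211, 79), (247, 173, 69), (226, 128, 60), (164, 99, 66), (116, 91, 78), (108, 98, 88), (110, 102, 92), (106, 98, 89), (103, 95, 88)]
w7 122 256 [(73, 62, 57), (74, 62, 57), (100, 70, 56), (179, 98, 56), (244, 145, 60), (247, 185, 69), (247, 206, 74), (247, 214, 78), (247, 218, 81), (247, 218, 82), (247, 202, 76), (246, 158, 65), (193, 109, 64), (120, 89, 74), (104, 92, 83), (107, 97, 87), (108, 99, 90), (112, 104, 96)]
w7 130 256 [(74, 63, 58), (75, 63, 58), (94, 68, 57), (165, 93, 56), (241, 138, 60), (247, 178, 67), (247, 201, 72), (247, 212, 76), (247, 216, 78), (247, 218, 80), (247, 208, 77), (246, 164, 66), (197, 113, 63), (124, 91, 74), (107, 96, 85), (109, 101, 91), (108, 100, 91), (106, 97, 88)]
```

Orange runs straight into remote grey at both tabs with no gap, so both sides are home. I'll hand it in.

```bash
python3 -c "
from cell import env
print(env.finish_job())"
```

```text
the job is handed in; nothing more can be done
None
```

The remote lies flat, buttons up and centred on the larger rest, with one long side against both orange tabs, and it was released and handed in at about 18 s. The ledge was felt at about 5–6 N, under its 12 N limit. The hand-in returned no verdict.

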